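# Slide the tray onto the middle rails of the grill rack

### The arm

A 6-joint arm with a two-finger parallel gripper is mounted at the origin on the work surface. World frame = base frame: x ahead of the robot, y to its left, z up, the work surface at z = 0. Lengths are in m, angles in degrees, forces in N, time in s.
With the tool pointing down it reaches from about 0.375 to 0.9 m from the base axis. Payload 3.1 kg.
Tool frame: the origin (TCP) lies on the centre line of the jaws, within the pads' length; the fingertips stand 25 mm ahead of it and the grasp point (between the pads) lies 6 mm ahead of it; z points along the fingers, y is the line along which they close (so a half turn about z gives the same grasp; the last joint's range is limited). The gripper opens to 87 mm and grips with 3 to 60 N. Pads are 19 mm wide; open, the fingers measure 117 mm over their backs; the gripper's body (75 mm by 190 mm) begins 51 mm behind the grasp point.
Start: joints at [54.517, 30.224, 82.088, -0, 67.689, -10.227], TCP at [0.267, 0.565, 0.248] pointing down, gripper open.
Joint ranges: [-176.69, 176.69], [-43.24, 126.21], [12.49, 139.97], [-82, 262], [0, 151.66], [-163.58, 163.58]. Speed limits (degrees/s): [159.86, 159.86, 180, 180, 180, 180].

### API

Orientations are given as a 3x3 rotation matrix whose columns are the frame's x, y, z axes.
In Python, from rig import bot, cams, models gives the robot as it stands. The module is installed in compiled form; this text tells all that it offers.
- The arm moves only by the shell command python3 -m handwheel 'ROWS' [OPENING]. ROWS is JSON, a list of rows, each a list of 6 numbers: the shift along the world's x, y, z each as a share of 1 m, from -1 to 1, then the turn, a rotation vector about the world's x, y, z each as a share of 2 rad, from -1 to 1. In form: [[dx, dy, dz, wx, wy, wz], ...]. A call has exactly 8 rows; each row is the pose to reach, as a shift and turn from the pose commanded when the call began; what a row does not reach only later rows make up. A row lasts 1/12 s, in which the tool goes at most 41.7 mm and 7.16 degrees, less where a joint would pass 70% of its speed; a pose out of reach is approached as far as the arm can. A call with a number of a shift or a turn outside -1 to 1 is refused whole. A call with a gripper value outside its range is refused whole. OPENING is the opening, from -1 (shut) to 1 (fully open), so that 0 is half open, set as the call begins (- or left out, the last holds). The fingers move at their own pace and stop on an object; the grip force is fixed at half the most. Time passes only in rows, so rows that repeat a pose let the fingers close, or fill a call up. It gives the time, the measured TCP pose, the force, the opening and the grip force at its end, in the units of the state.
- bot.read_state(): the state, without advancing time (a new reading comes with each control period).
- cams.capture(name): name is "scene" or "side" or "wrist"; returns (picture, depth): 480x640x3 uint8, blue, green, red; 480x640 float32, m along the optical axis (not along the pixel's ray), 0 where there is no reading.
- cams.calibration(name): a dict with "mtx" (3x3 intrinsics, pixels), "R" (3x3) and "t" (3): a world point X has camera coordinates R X + t; the wrist camera has in their place "tool_from_camera" (4x4, takes a point from camera to tool coordinates, whose origin is the TCP and whose axes are the flange's). Camera axes: x right, y down, z forward; pixel columns grow to the right and rows downward; lengths in m; the calibration is good to about 2 mm. The wrist camera is an equidistant fisheye: a pixel r from the principal point sees the ray r / f radians off the axis. A picture is of the moment at which its call begins: read the wrist's pose just before it. calibration takes no time and is no camera call.
- bot.hand_in(): hands the job in; it is judged then, once.
Trained networks look in the newest picture that a camera, given by its name, has taken for a name from the list of things; names that differ only in an ending like _2 or _b are one class to them, and where a whole thing is asked for, a point or a joint stands for the part that bears it (a point fixed in the world has none). Each returns a list of dicts, best first, with "conf" (0 to 1); they miss things now and then, are a little off and sometimes report something else, mostly with a low value. They report only what shows in the picture. A call takes as long as a camera call. They do not tell look-alikes from the thing itself.
- models.spot_in(query, camera): "position" ([column, row] in pixels, amid what is visible of it).
- models.tip_of(query, camera): "position" ([column, row] in pixels: a listed point, or the origin of a listed thing).
The state is a dict: "time_s": time; "joint_positions": joint angles; "qvel": joint speeds; "tau": joint torques, N m; "position": TCP position; "tcp_rot": TCP orientation; "force": force on the tool from outside, world axes, zero at the start; "moment": the same for the moment, N m; "opening": opening from 0.0 (shut) to 1.0 (fully open); "grasp_force": force on a finger pad.
Only numpy, scipy, OpenCV 4.12 (cv2) and the standard library are available. Lean on these libraries where they do the work, as an engineer would, in place of code of your own. Each camera call takes 0.05 s, during which the arm holds its last target. There are 200 camera calls.

### The job

Pick up the metal tray from the counter and set its rear end, level, on the middle pair of rails of the rack, then let go of it while it still sticks out well in front. Then push it the rest of the way in until you feel it press on the sprung rubber buffer at the back (a firm touch of a few newtons, kept for a moment; do not ram it), and leave it lying flat on the middle rails without touching it. Leave the phone vise, jar, tweezer and speaker where they are.

Things in the scene. Friction and masses are not known exactly. Their poses are not given: they have to be found in the camera images.
- tray: Loose shallow aluminium tray, 0.25-0.5 kg, flat on the counter at first: pan 180 mm long (its x), 150 wide (y), rim 22 high, walls 3 thick. Origin: centre of the pan's underside, z up; +x points to the rear end, which enters the rack first. At the front a dark steel grip bar stands outside the wall (see tray_grip).
- tray_grip (a point): Centre in plan of the tray's upright grip bar, 96 mm in front (-x) of the tray's origin, 26 mm above its underside. Bar: 12 mm thick along x (tray x -102 to -90), 70 mm wide along y, from 4 to 40 mm above the underside. Behind it lies the 3 mm wall, 22 mm high: a low grip takes both, 15 mm.
- rack: Fixed open steel rack, its height differs each time. +x is the way in, z up; depth x -100 to +100 mm, 156 mm clear between side plates. Three pairs of rails: ledges 12 mm wide, 4 thick, full depth, tops 30, 80, 130 mm above the origin. The lowest pair holds a fixed pan, its bar 2 mm out of the mouth and up to 70 mm high; middle and top are empty. Mouth cross-bar: see mid_mouth.
- mid_mouth (a point): Middle of the rack's mouth at the tops of the middle rails (100 mm in front of the rack's origin, 80 mm above it), where the tray's underside goes. A 10 mm cross-bar spans the mouth at the top, 80 to 90 mm above this point and 3 to 13 mm inside, another at the rear: a gripper must lean back to push the tray home under it.
- buffer: Fixed mount of the buffer, 100 mm behind the rack's origin at middle rail height. Its rubber pad (60 mm wide, 3-21 mm above the rails) is set differently each time, unlisted: face 11 to 41 mm in front of this origin, so the tray touches it with its origin 1 to 31 mm before the rack's. Spring 1.6 N + 0.8 N/mm for 10 mm, then hard. 3 N for 0.15 s is a touch, over 20 N ramming. Rail drag 1-5 N.
- vise: Bystander: black plastic phone vise on a stand, about 150 mm tall with a clamp knob at the side. Origin under its centre.
- jar: Bystander: small glass jar with a steel lid, 48 mm wide, 60 mm tall. Origin under its centre.
- tweezer: Bystander: stainless tweezer lying flat, 130 mm long, 8 mm high. Origin under its centre.
- speaker: Bystander: grey speaker module, 50 x 70 mm, 30 mm high. Origin under its centre.
There are look-alikes about, which are no part of the job. Several things look just like the tray: the one meant starts farthest to the robot's left.

How it is judged:
By the outcome, as a careful person would: the job done as asked, in the order asked, and still so for the second after the job is handed in, with the robot touching nothing.
It also fails if it takes over 51 s, if anything falls off the work surface, if the arm or the gripper's body presses on something with over 40 N, if the wrist force passes 120 N, or if a joint passes its speed limit or range.

## Working session

There is one attempt and no reset: what is moved stays moved. The work goes in short steps, Python scripts to look and compute and a shell command to move; the robot and the scene stay as the last step left them, time stands still between calls to the robot, and variables do not carry over. Pictures are saved under pics/ and viewed, at most 10 in all, crops included, and the job is handed in when it is done.

```bash
mkdir -p pics
cat > h.py <<'E'
import numpy as np, cv2
from rig import bot, cams, models
def w(cam,D,u,v,depth=None):
    c=cams.calibration(cam); K=np.array(c["mtx"]); R=np.array(c["R"]); t=np.array(c["t"]).ravel()
    if depth is None:
        p=D[max(0,int(v)-2):int(v)+3,max(0,int(u)-2):int(u)+3]; depth=np.median(p[p>0]) if (p>0).any() else 0
    X=depth*np.linalg.inv(K)@[u,v,1]
    return R.T@(X-t)
def cloud(cam,D):
    c=cams.calibration(cam); K=np.array(c["mtx"]); R=np.array(c["R"]); t=np.array(c["t"]).ravel()
    v,u=np.mgrid[0:480,0:640]; X=np.stack([(u-K[0,2])/K[0,0]*D,(v-K[1,2])/K[1,1]*D,D],-1)
    return (X-t)@R
E
python3 - <<'E'
from h import *
np.set_printoptions(precision=3,suppress=True)
for cam in ["scene","side"]:
    I,D=cams.capture(cam); cv2.imwrite(f"pics/{cam}0.png",I); np.save(f"{cam}0.npy",D)
    for q in ["tray","tray_grip","rack","mid_mouth","buffer","vise","jar","tweezer","speaker"]:
        for r in models.tip_of(q,cam)[:5]:
            u,v=r["position"]; print(cam,q,round(r["conf"],2),np.round([u,v]),w(cam,D,u,v) if 0<=u<640 and 0<=v<480 else "")
s=bot.read_state(); print(s["time_s"],s["position"],np.array(s["tcp_rot"]),s["opening"])
E
```

```text
scene tray 0.82 [179. 266.] [ 0.282 -0.314 -0.001]
scene tray 0.61 [285. 296.] [ 0.525 -0.203 -0.   ]
scene tray 0.57 [156. 367.] [ 0.491 -0.498  0.001]
scene tray_grip 0.91 [257. 318.] [ 0.553 -0.301  0.031]
scene tray_grip 0.88 [198. 327.] [ 0.494 -0.399  0.035]
scene tray_grip 0.64 [135. 252.] [ 0.2   -0.371  0.027]
scene rack 0.68 [428. 217.] [0.599 0.195 0.039]
scene mid_mouth 0.68 [412. 208.] [0.552 0.194 0.041]
scene buffer 0.67 [453. 175.] [0.587 0.302 0.104]
scene vise 0.77 [294. 396.] [ 0.728 -0.362  0.017]
scene jar 0.86 [423. 313.] [ 0.77  -0.044  0.017]
scene tweezer 0.71 [375. 358.] [ 0.767 -0.188  0.   ]
scene speaker 0.8 [302. 229.] [ 0.403 -0.041  0.021]
side tray 0.93 [365. 400.] [ 0.493 -0.495  0.005]
side tray 0.88 [226. 344.] [ 0.27  -0.313  0.005]
side tray 0.65 [339. 287.] [ 0.526 -0.197  0.006]
side tray 0.59 [315. 163.] [0.543 0.128 0.171]
side tray_grip 0.74 [183. 361.] [ 0.199 -0.374  0.041]
side tray_grip 0.73 [343. 346.] [ 0.48  -0.401  0.038]
side tray_grip 0.63 [364. 305.] [ 0.551 -0.301  0.036]
side rack 0.73 [324. 202.] [0.564 0.123 0.053]
side mid_mouth 0.85 [329. 189.] [0.602 0.217 0.044]
side buffer 0.6 [315. 163.] [0.579 0.298 0.097]
side vise 0.59 [450. 321.] [ 0.711 -0.364  0.016]
side jar 0.74 [405. 238.] [ 0.746 -0.041  0.009]
side tweezer 0.59 [437. 272.] [ 0.765 -0.196  0.007]
side speaker 0.98 [267. 253.] [ 0.383 -0.055  0.028]
1.0 [0.267 0.565 0.248] [[-0.904  0.427 -0.   ]
 [ 0.427  0.904 -0.   ]
 [ 0.    -0.    -1.   ]] 0.997931884534415
```

View pics/scene0.png

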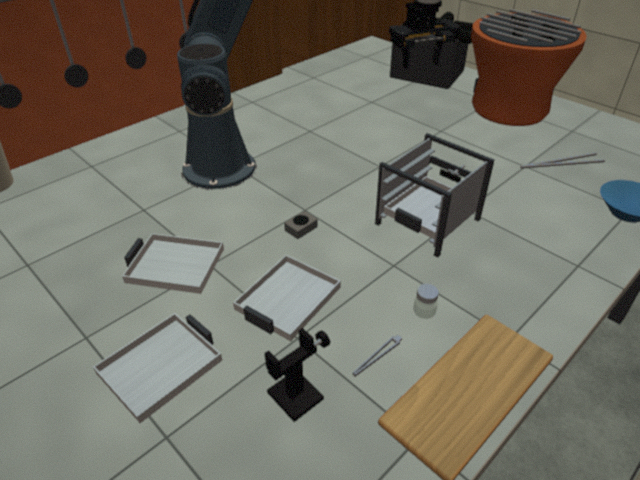

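View pics/side0.png

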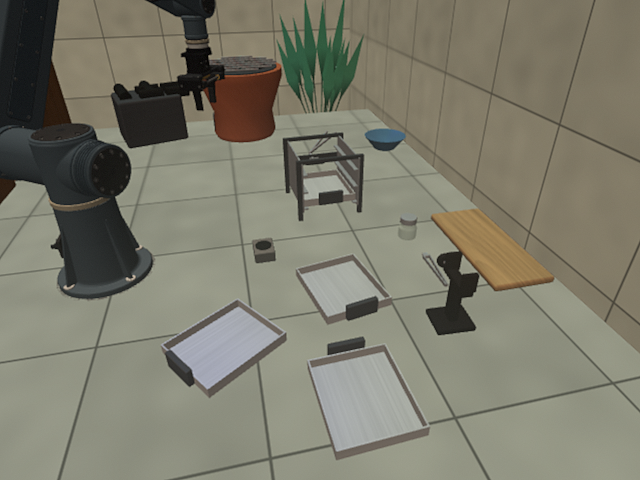

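Pictures: the three look-alike trays are at scene pixels (180,264), (287,296) and (158,365). Farthest to the robot's left (largest y) is (287,296), with its bar at (258,319); the fixed pan in the rack (410,215) isn't a candidate. The rack is at (435,195), mouth towards -y. Next: triangulate, fit the shapes and take a close crop.

Run:
```python
from h import *
np.set_printoptions(precision=4,suppress=True)
def ray(cam,u,v):
    c=cams.calibration(cam);K=np.array(c["mtx"]);R=np.array(c["R"]);t=np.array(c["t"]).ravel()
    d=R.T@np.linalg.inv(K)@[u,v,1]; return -R.T@t,d/np.linalg.norm(d)
def tri(a,b):
    A=np.zeros((3,3));B=np.zeros(3);rs=[ray("scene",*a),ray("side",*b)]
    for o,d in rs: P=np.eye(3)-np.outer(d,d);A+=P;B+=P@o
    x=np.linalg.solve(A,B);return x,[np.linalg.norm(np.cross(x-o,d)) for o,d in rs]
for n,a,b in [("mouth",(412,208),(329,189)),("buffer",(453,175),(315,163)),("rack",(428,217),(324,202)),("tray",(285,296),(339,287)),("grip",(257,318),(364,305))]: print(n,*tri(a,b))
for cam in ["scene","side"]:
    D=np.load(cam+"0.npy");P=cloud(cam,D).reshape(-1,3);P=P[D.ravel()>0]
    # tray
    m=(P[:,0]>.40)&(P[:,0]<.66)&(P[:,1]>-.34)&(P[:,1]<-.08)
    Q=P[m&(P[:,2]>.012)&(P[:,2]<.06)]
    b=Q[Q[:,2]>.029]; r=Q[(Q[:,2]<.026)]
    print(cam,"bar",len(b),b.mean(0),"maxz",np.percentile(b[:,2],98)," rimrect",cv2.minAreaRect((r[:,:2]*1000).astype(np.float32)),"barrect",cv2.minAreaRect((b[:,:2]*1000).astype(np.float32)))
    m=(P[:,0]>.45)&(P[:,0]<.80)&(P[:,1]>.08)&(P[:,1]<.45)&(P[:,2]>.02)
    Q=P[m]; print("rack z hist",np.histogram(Q[:,2],bins=np.arange(.02,.25,.01)))
    zt=np.percentile(Q[:,2],99); T=Q[Q[:,2]>zt-.012]; print("top",zt,len(T),cv2.minAreaRect((T[:,:2]*1000).astype(np.float32)))
I=cv2.imread("pics/scene0.png");
A=cv2.resize(I[125:265,365:505],(560,560),interpolation=3)
cv2.imwrite("pics/crop_rack.png",A)
cv2.imwrite("pics/crop_tray.png",cv2.resize(I[240:350,215:355],(700,550),interpolation=3))
```

```text
mouth [0.5847 0.1451 0.0825] [np.float64(0.0011511350278501928), np.float64(0.0011511350278500332)]
buffer [0.5805 0.3147 0.0931] [np.float64(0.0015653859750946108), np.float64(0.001565385975094532)]
rack [0.585  0.2212 0.0074] [np.float64(0.006261130416346395), np.float64(0.006261130416346293)]
tray [ 0.526  -0.2035  0.0073] [np.float64(0.003928545673367269), np.float64(0.003928545673367458)]
grip [ 0.5522 -0.2992  0.0325] [np.float64(0.0019932203597463533), np.float64(0.0019932203597464197)]
scene bar 232 [ 0.5507 -0.2971  0.0363] maxz 0.04049120170716393  rimrect ((531.5913696289062, -207.04995727539062), (153.59007263183594, 197.06881713867188), 11.261116981506348) barrect ((549.3453369140625, -296.7676086425781), (70.88024139404297, 14.873411178588867), 7.669600486755371)
rack z hist (array([114, 830, 909, 620, 367, 312, 496, 489, 590, 290, 182, 487, 329,
       330, 556, 793,   5,   0,   0,   0,   0,   0]), array([0.02, 0.03, 0.04, 0.05, 0.06, 0.07, 0.08, 0.09, 0.1 , 0.11, 0.12,
       0.13, 0.14, 0.15, 0.16, 0.17, 0.18, 0.19, 0.2 , 0.21, 0.22, 0.23,
       0.24]))
top 0.17768381523113178 1153 ((581.70947265625, 225.6519775390625), (190.10507202148438, 203.10635375976562), 2.699435234069824)
side bar 287 [ 0.5465 -0.2987  0.0389] maxz 0.0446276024626238  rimrect ((531.6607666015625, -207.0287322998047), (152.1905975341797, 196.5359649658203), 10.668249130249023) barrect ((547.6716918945312, -295.987548828125), (70.36799621582031, 14.744945526123047), 10.527944564819336)
rack z hist (array([ 46,  80, 904, 374, 351, 175, 145, 272, 225, 227,  98, 104, 234,
       131, 149, 471, 236,   0,   0,   0,   0,   0]), array([0.02, 0.03, 0.04, 0.05, 0.06, 0.07, 0.08, 0.09, 0.1 , 0.11, 0.12,
       0.13, 0.14, 0.15, 0.16, 0.17, 0.18, 0.19, 0.2 , 0.21, 0.22, 0.23,
       0.24]))
top 0.182329045753851 700 ((582.268310546875, 225.37103271484375), (187.93896484375, 203.45359802246094), 2.7126545906066895)
```

View pics/crop_tray.png

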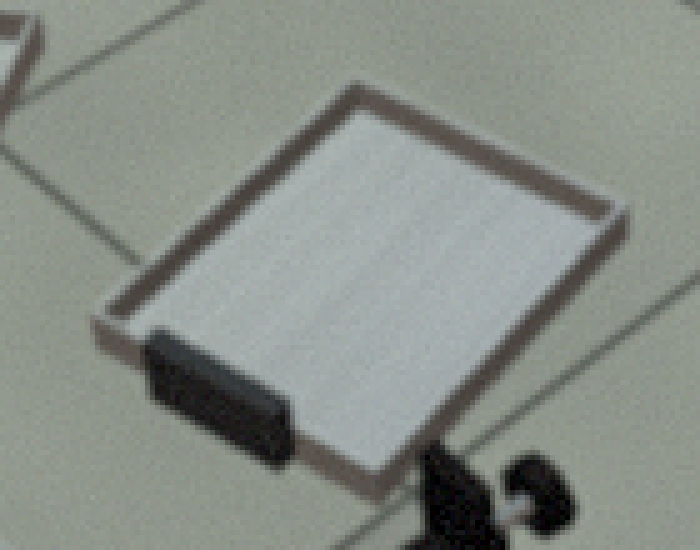

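View pics/crop_rack.png

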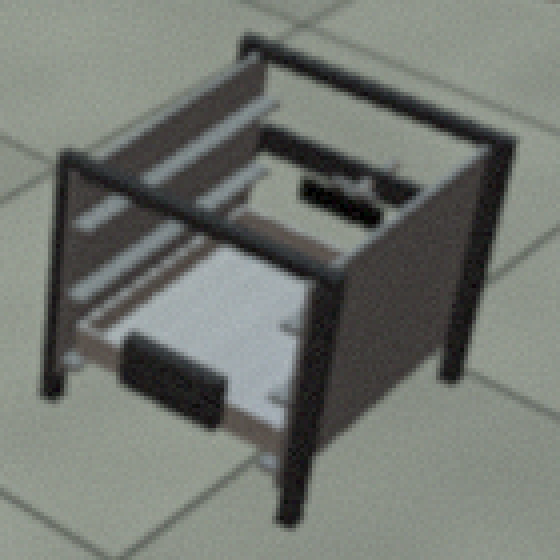

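The tray at (287,296) is the right one: its bar faces -y and the vise is behind it, clear. The rack crop shows empty middle rails (rail at crop (75-270, 295-175)) and the black buffer at (340,205). Before choosing a grip I'll check the gripper body's shape from the side depth, and the rail heights.

Run:
```python
from h import *
np.set_printoptions(precision=3,suppress=True,linewidth=150)
s=bot.read_state();R=np.array(s["tcp_rot"]);p=np.array(s["position"])
for cam in ["side","scene"]:
    D=np.load(cam+"0.npy");P=cloud(cam,D).reshape(-1,3)[D.ravel()>0]
    T=(P-p)@R; T=T[(np.linalg.norm(T,axis=1)<.32)]
    print(cam,len(T))
    for z in np.arange(-.25,.04,.02):
        q=T[(T[:,2]>z)&(T[:,2]<z+.02)]
        if len(q)>4: print(round(z,2),len(q),"x",q[:,0].min(),q[:,0].max(),"y",q[:,1].min(),q[:,1].max())
    a=np.radians(92.7);X=np.array([np.cos(a),np.sin(a)]);Y=np.array([-X[1],X[0]])
    d=P[:,:2]-[.582,.2255];rx=d@X;ry=d@Y
    for lo,hi in [(-.079,-.064),(.064,.079)]:
        m=(abs(rx)<.085)&(ry>lo)&(ry<hi)&(P[:,2]>.02); h,e=np.histogram(P[m,2],bins=np.arange(.02,.16,.004)); print(lo,list(zip(np.round(e[:-1]*1000).astype(int),h)))
    m=(abs(rx)<.08)&(P[:,2]>.03)&(P[:,2]<.17)&(abs(ry)<.12); h,e=np.histogram(ry[m],bins=np.arange(-.12,.12,.004)); print("ry",list(zip(np.round(e[:-1]*1000).astype(int),h)))
    m=(abs(ry)<.06)&(P[:,2]>.155)&(abs(rx)<.13); h,e=np.histogram(rx[m],bins=np.arange(-.12,.12,.005)); print("rx",[z for z in zip(np.round(e[:-1]*1000).astype(int),h) if z[1]]); 
    for sg in (-1,1):
        mm=m&(sg*rx>.07); q=P[mm]; f=np.polyfit(q[:,0],q[:,1],1); print("bar",sg,np.degrees(np.arctan(f[0])),q.mean(0),np.percentile(q[:,2],95), "rx",np.percentile(rx[mm],[2,98]))
```

```text
side 9756
-0.25 220 x -0.06188856994574323 0.05328864739478323 y -0.0398984976848663 0.01707596452900006
-0.23 166 x -0.03876602291075824 0.024146742567146016 y -0.037404816933506176 0.012101679565862108
-0.21 174 x -0.040195581498746136 0.028370450807660534 y -0.03885191629984481 0.01400952932693225
-0.19 161 x -0.04124690700168094 0.025784467538875547 y -0.03714527691949452 0.01214236833823243
-0.17 173 x -0.04403849515162416 0.03186337318179831 y -0.03781287467193477 0.028062002891195734
-0.15 202 x -0.042755071662393646 0.032971428817978175 y -0.05452395386002053 0.02013782030175579
-0.13 165 x -0.028575497400796426 0.019201558969049737 y -0.055401881350612 0.021064774351850748
-0.11 227 x -0.04202256871655973 0.0326103610556865 y -0.09571285566930346 0.09489761636535214
-0.09 352 x -0.04370529964446143 0.03503338747689815 y -0.09815123179042422 0.09904652424600105
-0.07 302 x -0.044456005784581074 0.03422540243447223 y -0.091132804202858 0.09070426133100118
-0.05 226 x -0.08527414425983607 0.0445894132459076 y -0.08935082148641574 0.3152062073932596
-0.03 440 x -0.11254673714004
[... 9259 characters left out ...]
), np.int64(157)), (np.int64(84), np.int64(0)), (np.int64(88), np.int64(0)), (np.int64(92), np.int64(0)), (np.int64(96), np.int64(0)), (np.int64(100), np.int64(0)), (np.int64(104), np.int64(0)), (np.int64(108), np.int64(0)), (np.int64(112), np.int64(0))]
rx [(np.int64(-105), np.int64(3)), (np.int64(-100), np.int64(153)), (np.int64(-95), np.int64(110)), (np.int64(-90), np.int64(43)), (np.int64(80), np.int64(19)), (np.int64(85), np.int64(152)), (np.int64(90), np.int64(73)), (np.int64(95), np.int64(20)), (np.int64(100), np.int64(1))]
bar -1 2.852940726471601 [0.588 0.131 0.174] 0.1781511360393412 rx [-0.099 -0.087]
bar 1 2.7550287022784707 [0.58  0.315 0.173] 0.1779647991476629 rx [0.084 0.098]
```

The gripper body spans ±97 mm along its closing line, so held low it would hit the mouth bar before the tray is stable on the rails. I'll grip the bar high, closing along the tray's x (tips 25 mm above the underside), so the body passes over the cross-bar. Estimates: tray yaw 101°, bar (0.549,-0.296); rack yaw 92.7°, rail tops about 0.087.

```bash
R='[0.10,-0.31,0,0,0,0.317]'; python3 -m handwheel '[[0.10,-0.31,0,0,0,0.317],[0.10,-0.31,0,0,0,0.317],[0.10,-0.31,0,0,0,0.317],[0.10,-0.31,0,0,0,0.317],[0.10,-0.31,0,0,0,0.317],[0.10,-0.31,0,0,0,0.317],[0.10,-0.31,0,0,0,0.317],[0.10,-0.31,0,0,0,0.317]]' 
python3 -m handwheel '[[0.10,-0.31,0,0,0,0],[0.10,-0.31,0,0,0,0],[0.10,-0.31,0,0,0,0],[0.10,-0.31,0,0,0,0],[0.10,-0.31,0,0,0,0],[0.10,-0.31,0,0,0,0],[0.10,-0.31,0,0,0,0],[0.10,-0.31,0,0,0,0]]'
python3 -m handwheel '[[0.082,-0.242,-0.02,0,0,0],[0.082,-0.242,-0.02,0,0,0],[0.082,-0.242,-0.02,0,0,0],[0.082,-0.242,-0.02,0,0,0],[0.082,-0.242,-0.02,0,0,0],[0.082,-0.242,-0.02,0,0,0],[0.082,-0.242,-0.02,0,0,0],[0.082,-0.242,-0.02,0,0,0]]'
python3 - <<'E'
from h import *
np.set_printoptions(precision=4,suppress=True)
s=bot.read_state();print(s["time_s"],s["position"],np.array(s["tcp_rot"]),s["force"],s["joint_positions"])
I,D=cams.capture("wrist");cv2.imwrite("pics/wrist1.png",I)
c=cams.calibration("wrist");K=np.array(c["mtx"]);T=np.array(c["tool_from_camera"]);print(K,T)
R=np.array(s["tcp_rot"]);p=np.array(s["position"])
v,u=np.mgrid[0:480,0:640];a=(u-K[0,2])/K[0,0];b=(v-K[1,2])/K[1,1];th=np.hypot(a,b);k=np.where(th>1e-6,np.tan(th)/np.maximum(th,1e-6),1)
X=np.stack([a*k*D,b*k*D,D],-1);W=(X@T[:3,:3].T+T[:3,3])@R.T+p
P=W[(D>0)&(th<1.3)]
m=(P[:,0]>.40)&(P[:,0]<.66)&(P[:,1]>-.34)&(P[:,1]<-.08)
Q=P[m&(P[:,2]>.014)&(P[:,2]<.06)];b=Q[Q[:,2]>.033]
print(len(Q),len(b),b.mean(0),np.percentile(b[:,2],[5,50,95]),cv2.minAreaRect((b[:,:2]*1000).astype(np.float32)),cv2.minAreaRect((Q[:,:2]*1000).astype(np.float32)))
t=b[b[:,2]>np.median(b[:,2])-.003];f=np.polyfit(t[:,0],t[:,1],1);print(np.degrees(np.arctan(f[0])),t.mean(0))
for r in models.tip_of("tray_grip","wrist"): print(r["conf"],r["position"],W[int(r["position"][1]),int(r["position"][0])])
E
```

```text
time_s: 1.67
position: [0.3661, 0.256, 0.2478]
tcp_rot: [[-0.981, -0.193, 0.001], [-0.193, 0.981, 0.0], [-0.001, 0.0, -1.0]]
force: [0.7, -0.6, 0.2]
opening: 1.003
grasp_force: 0.0
time_s: 2.33
position: [0.4669, -0.0554, 0.248]
tcp_rot: [[-0.982, -0.191, 0.002], [-0.191, 0.982, -0.001], [-0.002, -0.001, -1.0]]
force: [-0.1, 1.2, 0.4]
opening: 0.996
grasp_force: 0.0
time_s: 3.0
position: [0.5484, -0.2975, 0.2269]
tcp_rot: [[-0.982, -0.189, 0.001], [-0.189, 0.982, -0.001], [-0.001, -0.001, -1.0]]
force: [-0.2, 0.7, -0.1]
opening: 1.003
grasp_force: 0.0
3.0 [ 0.5484 -0.2975  0.2269] [[-0.9821 -0.1886  0.0008]
 [-0.1886  0.9821 -0.0009]
 [-0.0006 -0.001  -1.    ]] [-0.1977  0.6895 -0.1067] [ -38.7261   31.4204   83.5151   -0.013    64.9986 -139.5907]
[[371.6483   0.     328.1902]
 [  0.     371.6483 243.5118]
 [  0.       0.       1.    ]] [[ 0.0007 -0.9701 -0.2429  0.0661]
 [ 1.      0.0005  0.0006  0.0001]
 [-0.0004 -0.2429  0.9701 -0.137 ]
 [ 0.      0.      0.      1.    ]]
3605 1009 [ 0.5441 -0.2946  0.0396] [0.0383 0.0397 0.0409] ((545.2208862304688, -294.1618957519531), (68.9808120727539, 11.544755935668945), 10.846117973327637) ((528.8455810546875, -205.20657348632812), (151.14979553222656, 192.61477661132812), 11.00330638885498)
10.251832417279234 [ 0.5442 -0.2946  0.0397]
0.61 [335.8, 224.0] [ 0.5446 -0.292   0.0394]
0.52 [590.3, 121.6] [ 0.381  -0.0457  0.0287]
```

The wrist view puts the bar at (0.545,-0.294) with yaw 100.9°, top at 0.040, which agrees with the earlier estimate. Descend and grip, tips above the wall.

```bash
python3 -m handwheel '[[-0.003,0.003,-0.04,0,0,0],[-0.003,0.003,-0.08,0,0,0],[-0.003,0.003,-0.12,0,0,0],[-0.003,0.003,-0.15,0,0,0],[-0.003,0.003,-0.17,0,0,0],[-0.003,0.003,-0.178,0,0,0],[-0.003,0.003,-0.178,0,0,0],[-0.003,0.003,-0.178,0,0,0]]'
python3 -m handwheel '[[0,0,0,0,0,0],[0,0,0,0,0,0],[0,0,0,0,0,0],[0,0,0,0,0,0],[0,0,0,0,0,0],[0,0,0,0,0,0],[0,0,0,0,0,0],[0,0,0,0,0,0]]' -1
python3 -m handwheel '[[0,0,0.002,0,0,0],[0,0,0.006,0,0,0],[0,0,0.012,0,0,0],[0,0,0.02,0,0,0],[0,0,0.03,0,0,0],[0,0,0.03,0,0,0],[0,0,0.03,0,0,0],[0,0,0.03,0,0,0]]'
python3 - <<'E'
from h import *
np.set_printoptions(precision=4,suppress=True)
s=bot.read_state();print(s["time_s"],s["position"],s["force"],s["moment"],s["opening"],s["grasp_force"])
s=bot.read_state();R=np.array(s["tcp_rot"]);print(R)
I,D=cams.capture("side");P=cloud("side",D).reshape(-1,3)[D.ravel()>0]
Q=P[(P[:,0]>.40)&(P[:,0]<.66)&(P[:,1]>-.34)&(P[:,1]<-.06)&(P[:,2]>.012)&(P[:,2]<.12)]
X=R[:2,1];d=(Q[:,:2]-np.array(s["position"])[:2])@X
for a in np.arange(-.02,.21,.02):
    q=Q[(d>a)&(d<a+.02)];print(round(a,2),len(q),np.percentile(q[:,2],[5,50,95]) if len(q) else "")
E
```

```text
time_s: 3.77
position: [0.5452, -0.2904, 0.0505]
tcp_rot: [[-0.981, -0.193, 0.0], [-0.193, 0.981, -0.0], [-0.0, -0.0, -1.0]]
force: [0.6, -0.2, -0.1]
opening: 1.002
grasp_force: 0.0
time_s: 4.43
position: [0.5448, -0.2914, 0.0495]
tcp_rot: [[-0.981, -0.192, -0.0], [-0.192, 0.981, 0.0], [0.0, 0.0, -1.0]]
force: [0.6, -1.1, 0.3]
opening: 0.479
grasp_force: 0.0
time_s: 5.1
position: [0.5449, -0.2913, 0.0799]
tcp_rot: [[-0.981, -0.192, 0.0], [-0.192, 0.981, -0.0], [-0.0, -0.0, -1.0]]
force: [-0.3, -0.3, -0.9]
opening: 0.007
grasp_force: 0.0
5.1 [ 0.5449 -0.2913  0.0799] [-0.2521 -0.2566 -0.8756] [0.0659 0.0221 0.0199] 0.007198167429021039 0.0
[[-0.9814 -0.1921  0.0003]
 [-0.1921  0.9814 -0.0002]
 [-0.0003 -0.0003 -1.    ]]
-0.02 603 [0.0143 0.0369 0.0892]
0.0 285 [0.0132 0.0229 0.0861]
0.02 32 [0.013  0.0203 0.0254]
0.04 25 [0.0131 0.0207 0.0265]
0.06 27 [0.0126 0.0212 0.0259]
0.08 20 [0.0139 0.0215 0.0266]
0.1 26 [0.013  0.0211 0.0264]
0.12 21 [0.0135 0.0217 0.0252]
0.14 19 [0.0149 0.0228 0.026 ]
0.16 141 [0.0129 0.0195 0.026 ]
0.18 92 [0.0129 0.0206 0.0252]
0.2 0
```

The fingers hadn't closed yet when I lifted. Reopen partly, go back down and close with enough waiting time.

```bash
python3 -m handwheel '[[0,-0.003,0,0,0,0],[0,-0.003,0,0,0,0],[0,-0.003,0,0,0,0],[0,-0.003,0,0,0,0],[0,-0.003,0,0,0,0],[0,-0.003,0,0,0,0],[0,-0.003,0,0,0,0],[0,-0.003,0,0,0,0]]' -0.2
python3 -m handwheel '[[0,0,-0.01,0,0,0],[0,0,-0.02,0,0,0],[0,0,-0.028,0,0,0],[0,0,-0.031,0,0,0],[0,0,-0.031,0,0,0],[0,0,-0.031,0,0,0],[0,0,-0.031,0,0,0],[0,0,-0.031,0,0,0]]'
python3 -m handwheel '[[0,0,0,0,0,0],[0,0,0,0,0,0],[0,0,0,0,0,0],[0,0,0,0,0,0],[0,0,0,0,0,0],[0,0,0,0,0,0],[0,0,0,0,0,0],[0,0,0,0,0,0]]' -1
```

```text
time_s: 5.82
position: [0.5448, -0.2943, 0.0795]
tcp_rot: [[-0.981, -0.192, -0.0], [-0.192, 0.981, 0.0], [0.0, 0.0, -1.0]]
force: [-0.6, -0.5, 0.7]
opening: 0.391
grasp_force: 0.0
time_s: 6.48
position: [0.5451, -0.2945, 0.0489]
tcp_rot: [[-0.981, -0.192, 0.001], [-0.192, 0.981, -0.001], [-0.001, -0.001, -1.0]]
force: [-0.3, 0.6, -1.0]
opening: 0.401
grasp_force: 0.0
time_s: 7.15
position: [0.5449, -0.2943, 0.0487]
tcp_rot: [[-0.981, -0.192, 0.0], [-0.192, 0.981, 0.0], [-0.0, -0.0, -1.0]]
force: [-0.1, 0.7, 1.9]
opening: 0.134
grasp_force: 30.0
```

```bash
python3 -m handwheel '[[0,0,0.003,0,0,0],[0,0,0.008,0,0,0],[0,0,0.016,0,0,0],[0,0,0.026,0,0,0],[0,0,0.036,0,0,0],[0,0,0.04,0,0,0],[0,0,0.04,0,0,0],[0,0,0.04,0,0,0]]'
cat > sag.py <<'E'
from h import *
np.set_printoptions(precision=4,suppress=True)
s=bot.read_state();print(s["time_s"],s["position"],s["force"],s["moment"],s["opening"],s["grasp_force"])
R=np.array(s["tcp_rot"]);p=np.array(s["position"])
import time
for cam in ("side","scene"):
    I,D=cams.capture(cam);cv2.imwrite(f"pics/sag_{cam}_{s['time_s']:.2f}.png",I);P=cloud(cam,D).reshape(-1,3)[D.ravel()>0]
    X=R[:2,1];d=(P[:,:2]-p[:2])@X;l=(P[:,:2]-p[:2])@np.array([-X[1],X[0]])
    m=(d>.02)&(d<.17)&(abs(l)<.065)&(P[:,2]>p[2]-.1)&(P[:,2]<p[2]-.015);q=P[m]
    A=np.c_[d[m],l[m],np.ones(m.sum())]
    k=np.ones(len(A),bool)
    for _ in range(6):
        c=np.linalg.lstsq(A[k],q[k,2],rcond=None)[0];r=q[:,2]-A@c;k=abs(r)<max(.003,1.5*np.median(abs(r)))
    print(cam,"floor pitch,roll deg",np.degrees(np.arctan(c[:2])),"floor z at bar minus TCP",c[2]-p[2],k.sum(),np.std(r[k]))
    m=(d>-.02)&(d<.22)&(abs(l)<.09)&(P[:,2]>p[2]-.1)&(P[:,2]<p[2]-.008)
    print("rect",cv2.minAreaRect((P[m,:2]*1000).astype(np.float32)))
E
python3 sag.py
```

```text
time_s: 7.82
position: [0.5451, -0.2945, 0.0892]
tcp_rot: [[-0.981, -0.192, 0.001], [-0.192, 0.981, -0.001], [-0.001, -0.001, -1.0]]
force: [0.5, -0.2, -3.1]
opening: 0.14
grasp_force: 30.0
7.8167 [ 0.5451 -0.2945  0.0892] [ 0.4713 -0.1586 -3.1052] [-0.1098 -0.0908  0.0053] 0.1404275804763595 30.025266408920288
side floor pitch,roll deg [20.0809  1.4704] floor z at bar minus TCP -0.09241523192291773 1290 0.00835430362270483
rect ((525.836181640625, -196.40821838378906), (179.86436462402344, 239.6772918701172), 11.063237190246582)
scene floor pitch,roll deg [-0.4612 -0.1787] floor z at bar minus TCP -0.048316747322125715 2139 0.0012978124604426937
rect ((525.914306640625, -196.40301513671875), (179.78273010253906, 239.84341430664062), 11.089874267578125)
```

Lifted level (sag about 0.5°), bar well held. Carry it to in front of the mouth, a little above rail height, turning -8.4°.

```bash
python3 -m handwheel '[[0,0.005,0.01,0,0,0],[0.005,0.02,0.022,0,0,-0.01],[0.012,0.04,0.036,0,0,-0.02],[0.018,0.065,0.05,0,0,-0.035],[0.025,0.09,0.06,0,0,-0.045],[0.031,0.115,0.063,0,0,-0.055],[0.035,0.135,0.063,0,0,-0.065],[0.038,0.15,0.063,0,0,-0.073]]'
python3 -m handwheel '[[0.003,0.015,0,0,0,0],[0.006,0.03,0,0,0,0],[0.009,0.045,0,0,0,0],[0.011,0.058,0,0,0,0],[0.013,0.068,0,0,0,0],[0.013,0.07,0,0,0,0],[0.013,0.07,0,0,0,0],[0.013,0.07,0,0,0,0]]'
cat > rel.py <<'E'
from h import *
np.set_printoptions(precision=4,suppress=True)
s=bot.read_state();R=np.array(s["tcp_rot"]);p=np.array(s["position"])
F=[];
for cam in ("scene","side"):
    I,D=cams.capture(cam);cv2.imwrite(f"pics/rel_{cam}_{s['time_s']:.2f}.png",I);P=cloud(cam,D).reshape(-1,3)[D.ravel()>0]
    st=bot.read_state();F.append([*st["force"],*st["moment"]])
    a=np.radians(92.7);X=np.array([np.cos(a),np.sin(a)]);Y=np.array([-X[1],X[0]])
    d=P[:,:2]-[.582,.2255];rx=d@X;ry=d@Y;z=P[:,2]
    m=(rx>-.29)&(rx<-.11)&(abs(ry)<.1)&(z>p[2]-.07)&(z<p[2]-.02)
    print(cam,"tray rect (rack frame)",cv2.minAreaRect((np.c_[rx,ry][m]*1000).astype(np.float32)))
    m&=(abs(ry)<.06)&(rx>-.26)&(rx<-.13); A=np.c_[rx[m],ry[m],np.ones(m.sum())];k=np.ones(len(A),bool)
    for _ in range(6): c=np.linalg.lstsq(A[k],z[m][k],rcond=None)[0];r=z[m]-A@c;k=abs(r)<.003
    print(" floor pitch roll",np.degrees(c[:2]),"z at centre",c@[-.2,0,1],"tcp z",p[2])
    for n,sl in (("front",(rx>-.1)&(rx<-.03)),("back",(rx>.03)&(rx<.085))):
        m=sl&(z>.1)&(z<.165)
        for sg in (-1,1):
            q=ry[m&(sg*ry>.06)&(sg*ry<.1)]; 
            if len(q)>20: print(" plate",n,sg,len(q),np.percentile(q,[10,50,90]))
print("F",np.array(F));print(s["position"],R.ravel(),"tcp rack",(p[:2]-[.582,.2255])@np.c_[X,Y],s["joint_positions"])
E
python3 rel.py
```

```text
time_s: 8.58
position: [0.5827, -0.1417, 0.1523]
tcp_rot: [[-0.999, -0.048, -0.0], [-0.048, 0.999, 0.001], [0.0, 0.001, -1.0]]
force: [-0.2, 0.2, -3.2]
opening: 0.134
grasp_force: 30.0
time_s: 9.25
position: [0.5958, -0.0747, 0.1516]
tcp_rot: [[-0.999, -0.047, -0.0], [-0.047, 0.999, -0.001], [0.0, -0.001, -1.0]]
force: [-0.2, -1.0, -3.8]
opening: 0.136
grasp_force: 30.0
scene tray rect (rack frame) ((-202.64244079589844, -6.986724853515625), (178.54957580566406, 148.72177124023438), 1.677385926246643)
 floor pitch roll [-0.5956 -0.2578] z at centre 0.10287370231276324 tcp z 0.151567245473226
 plate front -1 393 [-0.093  -0.0822 -0.079 ]
 plate front 1 190 [0.0721 0.0787 0.0863]
 plate back -1 253 [-0.0831 -0.0814 -0.0802]
 plate back 1 253 [0.0691 0.0782 0.0801]
side tray rect (rack frame) ((-199.91470336914062, -2.4130020141601562), (177.2785186767578, 151.76683044433594), 0.7080090641975403)
 floor pitch roll [-0.5559  0.1273] z at centre 0.10789084664711797 tcp z 0.151567245473226
 plate front 1 157 [0.0722 0.0861 0.0931]
 plate back -1 52 [-0.0797 -0.0778 -0.0681]
 plate back 1 92 [0.0805 0.0813 0.0888]
F [[ 0.2351 -0.0481 -3.7508 -0.1839 -0.0101  0.0031]
 [-0.6903 -0.0435 -3.5107 -0.215   0.027  -0.0181]]
[ 0.5958 -0.0747  0.1516] [-0.9989 -0.0474 -0.0002 -0.0474  0.9989 -0.0005  0.0002 -0.0005 -1.    ] tcp rack [-0.3005  0.0004] [ -17.7843   35.2932   90.605    -0.0385   54.1023 -110.4796]
```

The tray is up and level in front of the mouth. Weight is about 3.5 N and its centre of mass sits about 40 mm in front of the origin, so I need to let go with the origin around 50 mm before the rack's. Checking lateral fit with the wrist camera.

```bash
cat > wr.py <<'E'
from h import *
np.set_printoptions(precision=4,suppress=True,linewidth=140)
s=bot.read_state();R=np.array(s["tcp_rot"]);p=np.array(s["position"])
I,D=cams.capture("wrist");cv2.imwrite(f"pics/wr_{s['time_s']:.2f}.png",I)
c=cams.calibration("wrist");K=np.array(c["mtx"]);T=np.array(c["tool_from_camera"])
v,u=np.mgrid[0:480,0:640];a=(u-K[0,2])/K[0,0];b=(v-K[1,2])/K[1,1];th=np.hypot(a,b);k=np.where(th>1e-6,np.tan(th)/np.maximum(th,1e-6),1)
X=np.stack([a*k*D,b*k*D,D],-1);P=((X@T[:3,:3].T+T[:3,3])@R.T+p)[(D>0)&(th<1.3)]
a=np.radians(92.7);X=np.array([np.cos(a),np.sin(a)]);Y=np.array([-X[1],X[0]])
d=P[:,:2]-[.582,.2255];rx=d@X;ry=d@Y;z=P[:,2]
zt=p[2]-.049+.022; print("rim z",zt)
def edges(m,name,lo,hi):
    for x0 in np.arange(lo,hi,.02):
        q=ry[m&(rx>x0)&(rx<x0+.02)]
        if len(q)>8: print(name,round(x0+.01,3),len(q),np.percentile(q,[2,98]),np.percentile(q,[2,98]).mean())
edges((abs(z-zt)<.005)&(abs(ry)<.1),"tray",-.3,-.1)
m=(abs(z-.174)<.008)&(abs(ry)<.12); edges(m,"racktop",-.11,.11)
for sg in (-1,1):
    for x0 in (-.1,-.05,0,.05):
        q=(m&(rx>x0)&(rx<x0+.03)&(sg*ry>.06)); 
        if q.sum()>8: print("plate",sg,x0,q.sum(),np.percentile(ry[q],[5,50,95]))
q=(abs(rx+.09)<.02)&(abs(ry)<.06)&(z>.155)&(z<.2)
if q.sum(): print("crossbar rx",np.percentile(rx[q],[3,97]),"z",np.percentile(z[q],[50,97]),"yaw",np.degrees(np.polyfit(ry[q],rx[q],1)[0]))
E
python3 wr.py
```

```text
rim z 0.12455766709852034
tray -0.29 1222 [-0.0277  0.0743] 0.02330848991129648
tray -0.27 324 [0.0714 0.0746] 0.0730231722569564
tray -0.25 300 [0.0715 0.0746] 0.07305029362350252
tray -0.23 269 [0.0715 0.0746] 0.07304936514321196
tray -0.21 234 [0.0714 0.0746] 0.07301619511014437
tray -0.19 195 [0.0715 0.0746] 0.07302129215375916
tray -0.17 145 [0.0715 0.0742] 0.07284110082147596
tray -0.15 130 [0.0714 0.0742] 0.0727994503381112
tray -0.13 105 [0.0714 0.0742] 0.07282722597050015
tray -0.11 590 [0.0063 0.068 ] 0.037138560750490664
```

```bash
ls pics
```

```text
crop_rack.png
crop_tray.png
rel_scene_9.25.png
rel_side_9.25.png
sag_scene_7.82.png
sag_side_7.82.png
scene0.png
side0.png
wr_9.35.png
wrist1.png
```

Run:
```python
from h import *
np.set_printoptions(precision=4,suppress=True,linewidth=140)
a=np.radians(92.7);X=np.array([np.cos(a),np.sin(a)]);Y=np.array([-X[1],X[0]])
for cam in ("scene","side"):
    I,D=cams.capture(cam);P=cloud(cam,D).reshape(-1,3)[D.ravel()>0]
    d=P[:,:2]-[.582,.2255];rx=d@X;ry=d@Y;z=P[:,2]
    for nm,lo,hi,z0,z1 in (("tray",-.26,-.14,.107,.135),("plate",-.07,.07,.10,.15)):
        m=(rx>lo)&(rx<hi)&(z>z0)&(z<z1)
        for sg in (-1,1):
            q=ry[m&(sg*ry>.062)&(sg*ry<.1)]
            h,e=np.histogram(q,bins=np.arange(.062,.1,.002)*sg if sg>0 else np.arange(-.1,-.062,.002))
            print(cam,nm,sg,[(int(round(x*1000)),int(n)) for x,n in zip(e,h) if n])
```

```text
scene tray -1 [(-80, 100), (-78, 92), (-76, 24)]
scene tray 1 []
scene plate -1 [(-84, 92), (-82, 338), (-80, 14)]
scene plate 1 [(64, 7), (66, 36), (68, 28), (70, 21), (72, 22), (74, 23), (76, 76), (78, 152), (80, 39)]
side tray -1 [(-78, 12), (-76, 11), (-74, 5), (-72, 2), (-70, 7), (-68, 6), (-66, 5), (-64, 3)]
side tray 1 [(66, 1), (68, 14), (70, 88), (72, 2)]
side plate -1 [(-80, 7), (-78, 7), (-76, 3), (-74, 2), (-72, 3), (-70, 3), (-68, 3)]
side plate 1 [(66, 2), (80, 98), (82, 2)]
```

View pics/rel_side_9.25.png

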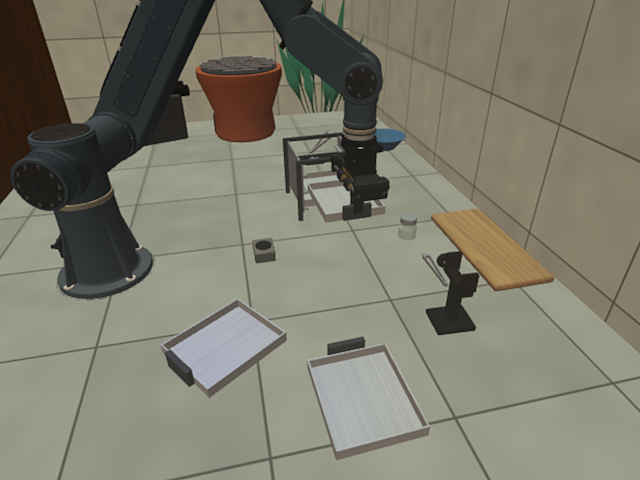

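Comparing tray and plates within each camera (biases cancel), both say the tray must shift 3 mm to its left (-x in the world) and the rails are at 0.0886. Align, lower to 4 mm above the rails, then enter slowly.

```bash
python3 -m handwheel '[[-0.003,0,-0.005,0.002,0,0],[-0.003,0,-0.010,0.004,0,0],[-0.003,0.004,-0.010,0.004,0,0],[-0.0034,0.010,-0.010,0.004,0,0],[-0.004,0.018,-0.010,0.004,0,0],[-0.0042,0.026,-0.010,0.004,0,0],[-0.0046,0.034,-0.010,0.004,0,0],[-0.005,0.040,-0.010,0.004,0,0]]'
python3 - <<'E'
from h import *
I,D=cams.capture("scene");cv2.imwrite("pics/ent_scene.png",cv2.resize(I[125:285,345:505],(560,560),interpolation=3))
print(bot.read_state()["force"],bot.read_state()["moment"])
E
```

```text
time_s: 10.17
position: [0.5907, -0.0328, 0.1417]
tcp_rot: [[-0.999, -0.048, -0.0], [-0.048, 0.999, 0.008], [-0.0, 0.008, -1.0]]
force: [0.6, 0.1, -3.8]
opening: 0.133
grasp_force: 30.0
[-0.07370339  1.00062298 -2.34311659] [-0.1292064   0.01074745 -0.08133247]
```

View pics/ent_scene.png

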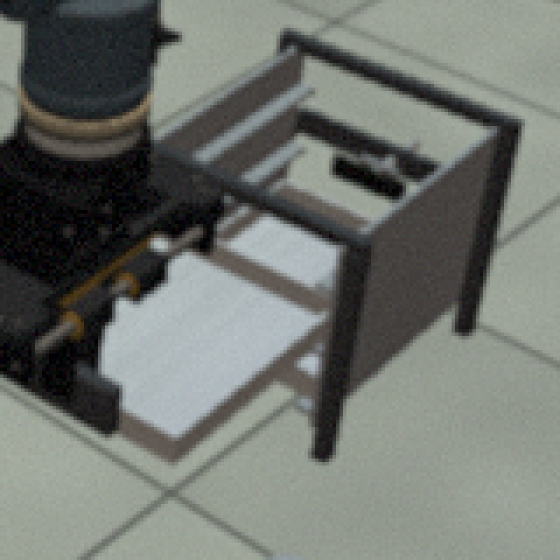

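The rear end is in the mouth between the posts (crop (330,330)), above the middle rails, with no contact force. Continue inward.

```bash
python3 -m handwheel '[[-0.0003,0.006,0,0,0,0],[-0.0007,0.014,0,0,0,0],[-0.001,0.022,0,0,0,0],[-0.0014,0.030,0,0,0,0],[-0.0018,0.038,0,0,0,0],[-0.0022,0.046,0,0,0,0],[-0.0025,0.054,0,0,0,0],[-0.0028,0.060,0,0,0,0]]'
python3 -m handwheel '[[-0.0003,0.006,0,0,0,0],[-0.0007,0.014,0,0,0,0],[-0.001,0.022,0,0,0,0],[-0.0014,0.030,0,0,0,0],[-0.0018,0.038,0,0,0,0],[-0.0021,0.044,0,0,0,0],[-0.0023,0.048,0,0,0,0],[-0.0023,0.048,0,0,0,0]]'
```

```text
time_s: 10.88
position: [0.5879, 0.0268, 0.1415]
tcp_rot: [[-0.999, -0.048, -0.0], [-0.048, 0.999, 0.008], [-0.0, 0.008, -1.0]]
force: [-0.2, 0.3, -3.0]
opening: 0.135
grasp_force: 30.0
time_s: 11.55
position: [0.5856, 0.0747, 0.1415]
tcp_rot: [[-0.999, -0.048, -0.0], [-0.048, 0.999, 0.008], [-0.0, 0.008, -1.0]]
force: [0.2, -0.0, -3.5]
opening: 0.135
grasp_force: 30.0
```

No contact. 6 mm further, then lower onto the rails while watching the force.

```bash
python3 -m handwheel '[[-0.0002,0.003,0,0,0,0],[-0.0003,0.006,0,0,0,0],[-0.0003,0.006,-0.001,0,0,0],[-0.0003,0.006,-0.0015,0,0,0],[-0.0003,0.006,-0.002,0,0,0],[-0.0003,0.006,-0.0025,0,0,0],[-0.0003,0.006,-0.003,0,0,0],[-0.0003,0.006,-0.003,0,0,0]]'
python3 -m handwheel '[[0,0,-0.0003,0,0,0],[0,0,-0.0006,0,0,0],[0,0,-0.001,0,0,0],[0,0,-0.001,0,0,0],[0,0,-0.001,0,0,0],[0,0,-0.001,0,0,0],[0,0,-0.001,0,0,0],[0,0,-0.001,0,0,0]]'; python3 -c "
from rig import bot;s=bot.read_state();print(s['force'],s['moment'])"
```

```text
time_s: 12.22
position: [0.5854, 0.0795, 0.1384]
tcp_rot: [[-0.999, -0.047, -0.0], [-0.047, 0.999, 0.008], [-0.0, 0.008, -1.0]]
force: [0.0, 1.0, -3.9]
opening: 0.137
grasp_force: 30.0
time_s: 12.88
position: [0.5854, 0.0797, 0.1376]
tcp_rot: [[-0.999, -0.047, -0.0], [-0.047, 0.999, 0.008], [-0.0, 0.008, -1.0]]
force: [-0.2, -0.1, -3.2]
opening: 0.136
grasp_force: 30.0
[-0.1760712  -0.13789405 -3.22156169] [-0.18205221 -0.04783544  0.04539133]
```

Not on the rails yet; lower in 1 mm steps.

```bash
python3 -m handwheel '[[0,0,-0.0003,0,0,0],[0,0,-0.0006,0,0,0],[0,0,-0.001,0,0,0],[0,0,-0.001,0,0,0],[0,0,-0.001,0,0,0],[0,0,-0.001,0,0,0],[0,0,-0.001,0,0,0],[0,0,-0.001,0,0,0]]'; python3 -c "
from rig import bot;s=bot.read_state();print(s['force'],s['moment'])"
python3 -m handwheel '[[0,0,-0.0003,0,0,0],[0,0,-0.0006,0,0,0],[0,0,-0.001,0,0,0],[0,0,-0.001,0,0,0],[0,0,-0.001,0,0,0],[0,0,-0.001,0,0,0],[0,0,-0.001,0,0,0],[0,0,-0.001,0,0,0]]'; python3 -c "
from rig import bot;s=bot.read_state();print(s['force'],s['moment'])"
```

```text
time_s: 13.55
position: [0.5855, 0.0794, 0.137]
tcp_rot: [[-0.999, -0.047, 0.0], [-0.047, 0.999, 0.008], [-0.001, 0.008, -1.0]]
force: [-2.0, -1.8, 6.4]
opening: 0.136
grasp_force: 30.0
[-1.98477986 -1.7546996   6.35899704] [-0.34623462  0.42842177 -0.00927503]
time_s: 14.22
position: [0.5855, 0.0793, 0.1366]
tcp_rot: [[-0.999, -0.047, 0.0], [-0.047, 0.999, 0.007], [-0.001, 0.007, -1.0]]
force: [-3.6, -2.9, 9.1]
opening: 0.136
grasp_force: 30.1
[-3.63605437 -2.85860909  9.06220557] [-0.32587266  0.67681797  0.02247797]
```

The rails carry it (first on the left side). Ease up a bit and open partly.

```bash
python3 -m handwheel '[[0,0,0.0008,0,0,0],[0,0,0.0012,0,0,0],[0,0,0.0012,0,0,0],[0,0,0.0012,0,0,0],[0,0,0.0012,0,0,0],[0,0,0.0012,0,0,0],[0,0,0.0012,0,0,0],[0,0,0.0012,0,0,0]]' -0.35
python3 - <<'E'
from h import *
s=bot.read_state();print(s['force'],s['moment'],s["position"])
I,D=cams.capture("scene");cv2.imwrite("pics/rls_scene.png",cv2.resize(I[125:285,345:505],(560,560),interpolation=3))
E
```

```text
time_s: 14.88
position: [0.5854, 0.0797, 0.1366]
tcp_rot: [[-0.999, -0.047, -0.0], [-0.047, 0.999, 0.008], [-0.0, 0.008, -1.0]]
force: [1.5, 0.3, -1.1]
opening: 0.325
grasp_force: 0.0
[ 1.48434084  0.32917368 -1.11801502] [ 0.03004944 -0.03642367 -0.02880804] [0.58541302 0.07973829 0.13657094]
```

View pics/rls_scene.png

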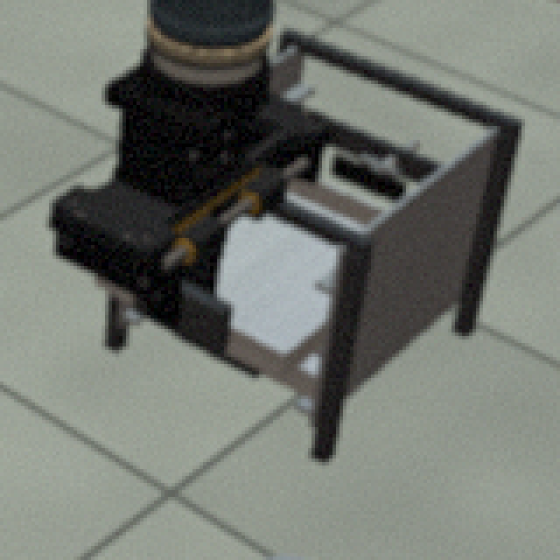

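Released with the tray level, still about 40 mm plus the bar out in front, and no force on the gripper. Rise, back off, turn -90° and close, ready to push leaning back.

```bash
python3 -m handwheel '[[0,0,0.02,0,0,0],[0,0,0.06,0,0,0],[0,0,0.10,0,0,0],[0.001,-0.02,0.10,0,0,-0.06],[0.002,-0.04,0.10,0,0,-0.12],[0.003,-0.06,0.10,0,0,-0.18],[0.004,-0.08,0.10,0,0,-0.24],[0.004,-0.08,0.10,0,0,-0.30]]'
python3 -m handwheel '[[0,0,0,0,0,-0.06],[0,0,0,0,0,-0.12],[0,0,0,0,0,-0.18],[0,0,0,0,0,-0.24],[0,0,0,0,0,-0.30],[0,0,0,0,0,-0.36],[0,0,0,0,0,-0.42],[0,0,0,0,0,-0.485]]' -1
python3 -m handwheel '[[0,0,0,0.06,0.003,0],[0,0,0,0.12,0.006,0],[0,0,0,0.18,0.008,0],[0,0,0,0.24,0.011,0],[0,0,0,0.30,0.014,0],[0,0,-0.02,0.349,0.016,0],[0,0,-0.04,0.349,0.016,0],[0,0,-0.04,0.349,0.016,0]]'
python3 - <<'E'
from h import *
s=bot.read_state();print(s["joint_positions"],s["force"],s["moment"],s["position"])
I,D=cams.capture("scene");np.save("d2.npy",D);cv2.imwrite("pics/back_scene.png",cv2.resize(I[105:305,325:525],(600,600),interpolation=3))
P=cloud("scene",D).reshape(-1,3)[D.ravel()>0]
a=np.radians(92.7);X=np.array([np.cos(a),np.sin(a)]);Y=np.array([-X[1],X[0]])
d=P[:,:2]-[.582,.2255];rx=d@X;ry=d@Y;z=P[:,2]
m=(abs(ry)<.04)&(rx>-.18)&(rx<-.12)&(z>.09)&(z<.145);print("bar",m.sum(),rx[m].min(),rx[m].max(),np.percentile(z[m],[2,98]))
m=(abs(ry)<.06)&(rx>-.13)&(rx<.03)&(z>.08)&(z<.1);A=np.c_[rx[m],ry[m],np.ones(m.sum())]
print("floor",m.sum(),np.degrees(np.linalg.lstsq(A,z[m],rcond=None)[0]),z[m].mean())
E
```

```text
time_s: 15.6
position: [0.59, -0.0037, 0.237]
tcp_rot: [[-0.846, 0.532, 0.006], [0.532, 0.846, 0.005], [-0.002, 0.007, -1.0]]
force: [0.6, -0.2, 0.1]
opening: 0.324
grasp_force: 0.0
time_s: 16.27
position: [0.5893, -0.0003, 0.2367]
tcp_rot: [[-0.047, 0.999, 0.008], [0.999, 0.047, 0.0], [-0.0, 0.008, -1.0]]
force: [-0.1, -0.0, -0.3]
opening: 0.005
grasp_force: 0.0
time_s: 16.93
position: [0.5876, -0.0013, 0.1926]
tcp_rot: [[-0.036, 0.999, -0.026], [0.763, 0.044, 0.644], [0.645, 0.003, -0.764]]
force: [-0.8, 1.1, -0.6]
opening: 0.006
grasp_force: 0.0
[-27.29583277  38.65550038  88.23606663  34.94925063  78.22290469
 -45.01909121] [-0.81209005  1.14238334 -0.62908597] [-0.38470635  0.01994914  0.04957916] [ 0.58757166 -0.00131747  0.19263815]
bar 205 -0.15580452402704956 -0.1373640509674585 [0.09191959 0.12753763]
floor 956 [-0.05382846 -0.32953577  5.13548713] 0.089735557816502
```

View pics/back_scene.png

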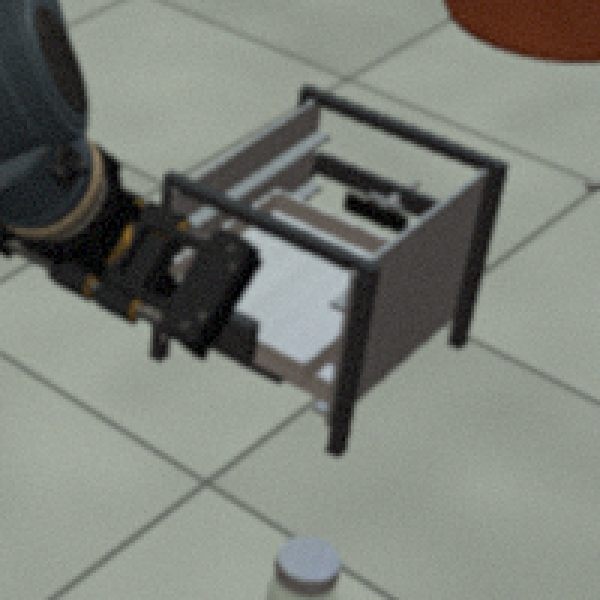

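Picture: the tray lies level (-0.05°) on the middle rails, bar at crop (240,335), buffer at (375,210). Lower behind the bar and advance.

```bash
python3 -m handwheel '[[0,0,-0.03,0,0,0],[0,0,-0.06,0,0,0],[0,0,-0.072,0,0,0],[-0.0005,0.008,-0.072,0,0,0],[-0.001,0.018,-0.072,0,0,0],[-0.0014,0.028,-0.072,0,0,0],[-0.0018,0.036,-0.072,0,0,0],[-0.0018,0.036,-0.072,0,0,0]]'
python3 -m handwheel '[[-0.0001,0.002,0,0,0,0],[-0.0002,0.004,0,0,0,0],[-0.0003,0.006,0,0,0,0],[-0.0004,0.008,0,0,0,0],[-0.0005,0.010,0,0,0,0],[-0.0006,0.012,0,0,0,0],[-0.0007,0.014,0,0,0,0],[-0.0008,0.016,0,0,0,0]]'
```

```text
time_s: 17.65
position: [0.5874, 0.0382, 0.1264]
tcp_rot: [[-0.045, 0.999, -0.022], [0.764, 0.049, 0.643], [0.643, 0.012, -0.766]]
force: [-0.2, 0.8, -0.1]
opening: 0.006
grasp_force: 0.0
time_s: 18.32
position: [0.5871, 0.0512, 0.1246]
tcp_rot: [[-0.042, 0.999, -0.021], [0.766, 0.046, 0.642], [0.642, 0.011, -0.767]]
force: [0.2, -2.7, 0.3]
opening: 0.004
grasp_force: 1.2
```

Contact with the bar (drag about 2.7 N). Push on 8 mm at a time.

```bash
python3 -m handwheel '[[0,0.001,0,0,0,0],[-0.0001,0.002,0,0,0,0],[-0.0001,0.003,0,0,0,0],[-0.0002,0.004,0,0,0,0],[-0.0002,0.005,0,0,0,0],[-0.0003,0.006,0,0,0,0],[-0.0003,0.007,0,0,0,0],[-0.0004,0.008,0,0,0,0]]'
```

```text
time_s: 18.98
position: [0.5864, 0.0598, 0.1247]
tcp_rot: [[-0.042, 0.999, -0.022], [0.765, 0.046, 0.643], [0.643, 0.011, -0.766]]
force: [-0.1, -1.8, -0.2]
opening: 0.004
grasp_force: 0.9
```

```bash
python3 -m handwheel '[[0,0.001,0,0,0,0],[-0.0001,0.002,0,0,0,0],[-0.0001,0.003,0,0,0,0],[-0.0002,0.004,0,0,0,0],[-0.0002,0.005,0,0,0,0],[-0.0003,0.006,0,0,0,0],[-0.0003,0.006,0,0,0,0],[-0.0003,0.006,0,0,0,0]]'
```

```text
time_s: 19.65
position: [0.586, 0.0659, 0.1248]
tcp_rot: [[-0.042, 0.999, -0.022], [0.764, 0.046, 0.643], [0.643, 0.011, -0.766]]
force: [0.0, -1.2, 0.3]
opening: 0.006
grasp_force: 0.5
```

```bash
python3 -m handwheel '[[0,0.001,0,0,0,0],[-0.0001,0.002,0,0,0,0],[-0.0001,0.003,0,0,0,0],[-0.0002,0.004,0,0,0,0],[-0.0002,0.005,0,0,0,0],[-0.0003,0.006,0,0,0,0],[-0.0003,0.006,0,0,0,0],[-0.0003,0.006,0,0,0,0]]'
```

```text
time_s: 20.32
position: [0.5858, 0.0719, 0.1248]
tcp_rot: [[-0.042, 0.999, -0.022], [0.765, 0.046, 0.643], [0.643, 0.011, -0.766]]
force: [0.9, -2.0, -0.6]
opening: 0.005
grasp_force: 0.5
```

```bash
python3 -m handwheel '[[0,0.001,0,0,0,0],[-0.0001,0.002,0,0,0,0],[-0.0001,0.003,0,0,0,0],[-0.0002,0.004,0,0,0,0],[-0.0002,0.005,0,0,0,0],[-0.0003,0.006,0,0,0,0],[-0.0003,0.006,0,0,0,0],[-0.0003,0.006,0,0,0,0]]'
```

```text
time_s: 20.98
position: [0.5855, 0.0779, 0.1248]
tcp_rot: [[-0.042, 0.999, -0.022], [0.765, 0.046, 0.643], [0.643, 0.011, -0.766]]
force: [0.1, -1.4, -0.5]
opening: 0.009
grasp_force: 0.5
```

```bash
python3 -m handwheel '[[0,0.001,0,0,0,0],[-0.0001,0.002,0,0,0,0],[-0.0001,0.003,0,0,0,0],[-0.0002,0.004,0,0,0,0],[-0.0002,0.005,0,0,0,0],[-0.0003,0.006,0,0,0,0],[-0.0003,0.006,0,0,0,0],[-0.0003,0.006,0,0,0,0]]'
```

```text
time_s: 21.65
position: [0.5852, 0.0839, 0.1248]
tcp_rot: [[-0.042, 0.999, -0.022], [0.765, 0.046, 0.643], [0.643, 0.011, -0.766]]
force: [0.6, -0.9, -0.6]
opening: 0.004
grasp_force: 0.6
```

```bash
python3 -m handwheel '[[0,0.001,0,0,0,0],[-0.0001,0.002,0,0,0,0],[-0.0001,0.003,0,0,0,0],[-0.0002,0.004,0,0,0,0],[-0.0002,0.004,0,0,0,0],[-0.0002,0.004,0,0,0,0],[-0.0002,0.004,0,0,0,0],[-0.0002,0.004,0,0,0,0]]'
```

```text
time_s: 22.32
position: [0.5857, 0.0871, 0.1247]
tcp_rot: [[-0.043, 0.999, -0.02], [0.766, 0.045, 0.642], [0.642, 0.012, -0.767]]
force: [0.8, -4.8, -0.3]
opening: 0.003
grasp_force: 2.5
```

The force has risen to 4.8 N. Go 2 mm further to confirm a spring and hold.

```bash
python3 -m handwheel '[[0,0.0005,0,0,0,0],[0,0.001,0,0,0,0],[-0.0001,0.0015,0,0,0,0],[-0.0001,0.002,0,0,0,0],[-0.0001,0.003,0,0,0,0],[-0.0001,0.003,0,0,0,0],[-0.0001,0.003,0,0,0,0],[-0.0001,0.003,0,0,0,0]]'
python3 - <<'E'
from h import *
I,D=cams.capture("scene");cv2.imwrite("pics/push_scene.png",cv2.resize(I[105:305,325:525],(600,600),interpolation=3))
print(bot.read_state()["force"])
E
```

```text
time_s: 22.98
position: [0.5858, 0.0896, 0.1247]
tcp_rot: [[-0.043, 0.999, -0.019], [0.766, 0.045, 0.641], [0.641, 0.013, -0.767]]
force: [1.2, -6.3, 0.3]
opening: 0.008
grasp_force: 3.2
[ 1.22750057 -6.60959793 -0.10768519]
```

View pics/push_scene.png

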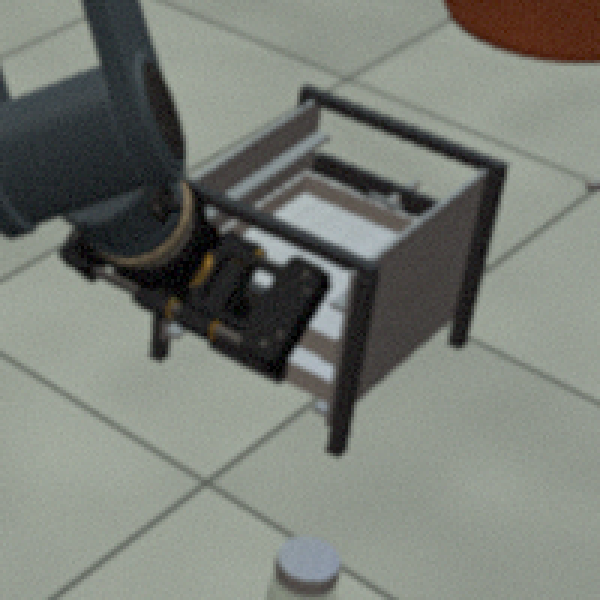

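The force grows about 0.7 N/mm, so it is the spring, and the tray's rear wall (crop (400,240)) is at the buffer. Hold for a moment, then back straight off.

```bash
python3 -m handwheel '[[0,0.0005,0,0,0,0],[0,0.0005,0,0,0,0],[0,0.0005,0,0,0,0],[0,0.0005,0,0,0,0],[0,-0.002,0,0,0,0],[0,-0.006,0,0,0,0],[0.001,-0.014,0,0,0,0],[0.001,-0.03,0,0,0,0]]'
python3 -m handwheel '[[0.001,-0.02,0,0,0,0],[0.002,-0.05,0.01,0,0,0],[0.003,-0.08,0.03,0,0,0],[0.004,-0.10,0.06,0,0,0],[0.004,-0.12,0.09,0,0,0],[0.004,-0.12,0.11,0,0,0],[0.004,-0.12,0.11,0,0,0],[0.004,-0.12,0.11,0,0,0]]'
python3 - <<'E'
from h import *
np.set_printoptions(precision=4,suppress=True)
I,D=cams.capture("scene");cv2.imwrite("pics/end_scene.png",cv2.resize(I[105:405,225:525],(600,600),interpolation=3))
P=cloud("scene",D).reshape(-1,3)[D.ravel()>0]
a=np.radians(92.7);X=np.array([np.cos(a),np.sin(a)]);Y=np.array([-X[1],X[0]])
d=P[:,:2]-[.582,.2255];rx=d@X;ry=d@Y;z=P[:,2]
m=(abs(ry)<.05)&(rx>-.08)&(rx<.06)&(z>.075)&(z<.105);A=np.c_[rx[m],ry[m],np.ones(m.sum())]
print("floor",m.sum(),np.degrees(np.linalg.lstsq(A,z[m],rcond=None)[0][:2]),np.median(z[m]))
m=(abs(ry)<.04)&(rx>-.16)&(rx<-.1)&(z>.085)&(z<.14);print("bar",m.sum(),np.percentile(rx[m],[2,98]),np.percentile(z[m],[2,98]))
print(bot.read_state()["force"])
E
```

```text
time_s: 23.7
position: [0.5846, 0.0626, 0.1251]
tcp_rot: [[-0.043, 0.999, -0.025], [0.762, 0.049, 0.645], [0.646, 0.008, -0.763]]
force: [-0.7, -0.2, 0.1]
opening: 0.005
grasp_force: 0.0
time_s: 24.37
position: [0.5898, -0.0594, 0.2357]
tcp_rot: [[-0.043, 0.999, -0.021], [0.765, 0.046, 0.643], [0.643, 0.012, -0.766]]
force: [0.2, 0.6, -0.0]
opening: 0.003
grasp_force: 0.0
floor 871 [-0.0475  0.0099] 0.08967750916865921
bar 451 [-0.1212 -0.1061] [0.0911 0.1281]
[-0.6245  0.2093 -0.1459]
```

View pics/end_scene.png

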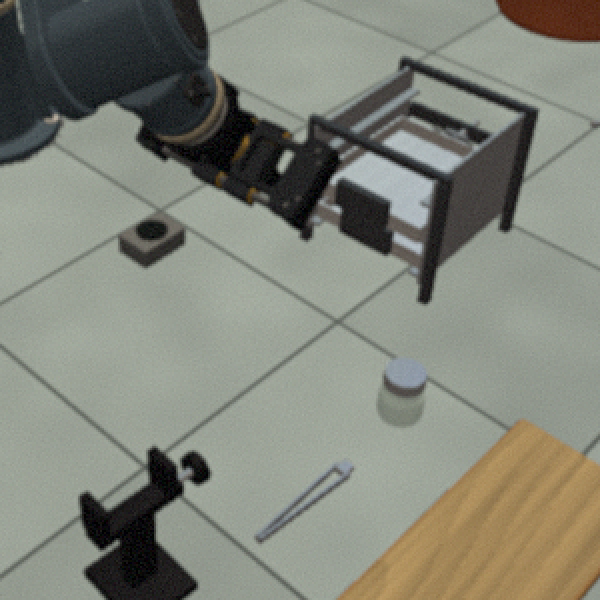

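The final picture shows the tray flat on the middle rails (bar at (362,215), pan level), the robot clear of it, and the vise, jar, tweezer and speaker in their places. Handing in.

```bash
python3 -c "
from rig import bot;print(bot.hand_in())"
```

```text
the job is handed in; nothing more can be done
None
```

The tray is in the rack, flat on the middle rails; I pushed it against the buffer with about 5 N, held that for a moment and backed off, and the vise, jar, tweezer and speaker are where they were (handed in at about 24 s, no verdict returned).

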